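# Shut the lamp box and hold a drained bottle level over its window

## Robot

A 7-joint arm with a two-finger parallel gripper is mounted at the origin on the work surface. World frame = base frame: x ahead of the robot, y to its left, z up, the work surface at z = 0. Lengths are in m, angles in rad, forces in N, time in s.
With the tool pointing down it reaches from about 0.4 to 0.875 m from the base axis. Payload 19.3 kg.
Tool frame: the origin (TCP) lies midway between the tips of the shut fingers; the grasp point (between the pads) lies 19 mm behind it; x points along the fingers, y is the direction in which the jaws open and shut, and the axes are right-handed (so a half turn about x gives the same grasp; the last joint's range is limited). The gripper opens to 85 mm and grips with 20 to 120 N. Pads are 22 mm wide; open, the fingers measure 114 mm over their backs; the gripper's body (76 mm by 85 mm) begins 54 mm behind the grasp point. The pads swing forward as they close: fully open they stand 13 mm farther back than shut.
Start: joints at [1.232, 0.521, -0.036, 1.599, 0.021, 1.021, -0.113], TCP at [0.166, -0.603, 0.231] pointing down, gripper open.
Joint ranges: [-2.91, 2.91], [-0.3, 2.13], [-1.5, 1.42], [0.17, 2.43], [-1.26, 4.41], [0.16, 1.93], [-2.52, 2.52]. Speed limits (rad/s): [1.89, 1.89, 2.39, 2.39, 3.01, 3.01, 3.01].

## Interface

Orientations are given as [roll, pitch, yaw] about the fixed x, y, z axes, in that order (R = Rz(yaw) Ry(pitch) Rx(roll)).
In Python, from workcell import telemetry, vision, workorder gives the robot as it stands. The module is installed in compiled form; this text tells all that it offers.
- The arm moves only by the tool play_rows, never from a script. Its argument "deltas" is a list of rows, each a list of 7 numbers: the shift along the world's x, y, z in mm, then the turn, a rotation vector about the world's x, y, z in degrees, then the finger opening in mm, from 0 to 85.4. In form: [[x, y, z, wx, wy, wz, jaw], ...]. A call has 1 to 8 rows; each row shifts and turns the commanded pose from where the row before left it; what a row does not reach is not made up. A row lasts 1/8 s, in which the tool goes at most 62.5 mm and 10.7 degrees, less where a joint would pass 70% of its speed; a pose out of reach is approached as far as the arm can. A call with a gripper value outside its range is refused whole. The fingers move at their own pace and stop on an object; "grip_force" is the grip in N (left out, the last holds). Time passes only in rows, so rows that do not move let the fingers close. It gives the time, the measured TCP pose, the force and the opening at its end, in the units of the state.
- telemetry.observe(): the state, without advancing time (a new reading comes with each control period).
- vision.grab_frame(name): name is "scene" or "top"; returns the picture (400x640x3 uint8, red, green, blue); there is no depth.
- vision.camera_info(name): a dict with "mtx" (3x3 intrinsics, pixels), "k1" (the pictures are not rectified: a ray, as slopes to the right and down, at radius r is drawn at 1 + k1 r^2 times it, then the intrinsics apply), "rvec" (rotation vector, rad) and "tvec" (3), from world to camera coordinates, as OpenCV has them. Camera axes: x right, y down, z forward; pixel columns grow to the right and rows downward; lengths in m; the calibration is good to about 2 mm. A picture is of the moment at which its call begins. camera_info takes no time and is no camera call.
- workorder.job_done(): hands the job in, once; it reports no verdict.
The state is a dict: "clock": time; "qpos": joint angles; "qd": joint speeds; "joint_efforts": joint torques, N m; "position": TCP position; "tool_rot": TCP orientation; "force": force on the tool from outside, world axes, zero at the start; "moment": the same for the moment, N m; "grip_width": finger opening in m.
Only numpy, scipy, OpenCV 4.12 (cv2) and the standard library are available. Lean on these libraries where they do the work, as an engineer would, in place of code of your own. Each camera call takes 0.05 s, during which the arm holds its last target. There are 200 camera calls.

## Task

The door of the inspection lamp box has been left open: first push it shut until it seats on its catch. Then draw the bottle that is draining neck-down out of its sloping rack, turn it level and hold it lengthwise over the middle of the window in the lamp box's top, about 10 cm above the glass, to be checked for pinholes. Finish while still holding it there, with nothing else carrying it, and leave the other things on the table where they are.

Things in the scene. Friction and masses are not known exactly. Their poses are not given: they have to be found in the camera images.
- door (a joint): Angle of the lamp box's upright door on its vertical hinge, rad: 0 shut and on its catch, grows as it opens (starts 0.6 to 1.1, stop 1.6). It swings freely and stays where it is left. A sprung ball in the sill is met at about 0.08 rad, takes about 7 N at door_push to pass, and below 0.03 rad pulls the door home and keeps it there.
- door_hinge (a point): On the hinge line, half-way through the door's thickness, 90 mm above the table. Axes turn with the door: -x is the outward normal of its outer face (the side to push on), -y runs from the hinge to the free edge, z up. The door is a grey panel 212 mm wide, 12 mm thick, from 18 to 126 mm above the table.
- door_push (a point): On the door's outer face, 160 mm from the hinge line (free edge at 212 mm), 90 mm above the table: a good place to push. Axes as door_hinge. A small round pull, 22 mm across and standing 24 mm off the face, sits 185 mm from the hinge line with its top 56 mm above the table.
- window (a point): Centre of the frosted window (80 mm along x, 180 mm along y) flush in the lamp box's top, 130 mm above the table. x points from the door side to the back, y along the window towards the hinge end, z up. The door, shut, has its hinge line at x -81, y +106 mm.
- lampbox: Fixed grey steel box 150 mm (x) by 220 mm (y), 130 mm high, axes as window; origin at the centre of its underside. Its door is on the -x side, facing roughly to the robot's left; shut, its outer face is at x -87 mm. A sill 10 mm high stands 30 mm out under the door.
- bottle_center (a point): Centre of the bottle, on its axis 85 mm from either end. Blue hard plastic, empty, 170 mm long, about 60 g: body 52 mm across for 120 mm from the base, 20 mm shoulder, neck 25 mm across and 30 mm long. z runs from base to neck. It starts in the rack, neck down, its axis 40 degrees from level; no other bottle lies sloping.
- rack: Fixed drain rack, base plate 190 x 90 mm; origin under its centre, x level from low end to high end, z up. The neck stands 26 mm deep in a cup (31 mm bore) at the low end; the body rests on two bars under it, 42 mm over both, its sides free to grip. The bottle's centre is above the origin at 92 mm. It comes out along its axis, base first: up and to +x.
- spare1: Bystander: blue bottle of the same shape with a black cap, standing upright, 172 mm high; origin under its centre.
- spare2: Bystander: a second such capped bottle standing upright; origin under its centre.
- driver: Bystander: screwdriver lying on the table beyond the rack; origin under its middle, x along it.
- capbox: Bystander: small open carton of black caps, 100 by 100 by 60 mm; origin at the centre of its underside.
Things that resemble listed ones, but are neither listed nor needed, are in the scene too. Leave any blue or yellow look-alike of the rack alone.

How it is judged:
On the way, in this order (a step that is already met when the one before it is completed fails the run):
1. the lamp box's door is shut on its catch (value of joint door below 0.025 rad), for 0.3 s.
2. the bottle is drawn out of the rack and raised clear of it (height (world z) of bottle_center above 0.14 m and contact force between bottle and rack below 0.05 N), for 0.2 s.
At the end, for the whole second after the job is handed in: Door within 0.025 rad of shut; bottle gripped, at rest, touching neither box nor rack, axis within 0.26 rad of level and 0.30 rad of the window's length (either way round), centre within 30 mm sideways of the window's centre and 60 to 160 mm above the glass (value of joint door below 0.025 rad and horizontal distance between bottle_center and window below 0.03 m and z of bottle_center in the frame of window between 0.06 and 0.16 m and angle between bottle_center's own z axis and vertical between 1.311 and 1.831 rad and angle between the z axis of bottle_center and the y axis of window, either way round below 0.3 rad and contact force between the fingers and bottle above 1 N and contact force between bottle and lampbox below 0.1 N and contact force between bottle and rack below 0.1 N and linear speed of bottle below 0.05 m/s); the arm keeps its last pose, push and grip.
It fails at once if the capped bottle (spare1) is moved more than 30 mm (distance of spare1 from where it was at the start of the episode above 0.03 m).
It fails at once if the capped bottle (spare2) is moved more than 30 mm (distance of spare2 from where it was at the start of the episode above 0.03 m).
It fails at once if the screwdriver (driver) is moved more than 30 mm (distance of driver from where it was at the start of the episode above 0.03 m).
It fails at once if the carton of caps (capbox) is moved more than 30 mm (distance of capbox from where it was at the start of the episode above 0.03 m).
It also fails if it takes over 64 s, if anything falls off the work surface, if the arm or the gripper's body presses on something with over 40 N, if the wrist force passes 120 N, or if a joint passes its speed limit or range.

## Working session

There is one attempt and no reset: what is moved stays moved. The work goes in short steps, Python scripts to look and compute and a tool call to move; the robot and the scene stay as the last step left them, time stands still between calls to the robot, and variables do not carry over. Pictures are saved under pics/ and viewed, about 8 in all and at most 12, crops included, and the job is handed in when it is done.

Besides the shell and the picture viewer there is one more tool, called after ">>>" in YAML: its name, and indented under it one key for each argument. play_rows: Moves the arm, as the interface text tells. Its arguments: {"type":"object","properties":{"deltas":{"type":"array","items":{"type":"array","items":{"type":"number"}}},"grip_force":{"type":"number"}},"required":["deltas"]}

```bash
mkdir -p pics; cat > h.py <<'E'
import numpy as np,cv2
from workcell import telemetry,vision,workorder
def grab(n,f=None):
    im=vision.grab_frame(n)
    if f: cv2.imwrite('pics/'+f,im[:,:,::-1])
    return im
def cam(n):
    c=vision.camera_info(n);R=cv2.Rodrigues(np.array(c['rvec'],float))[0]
    return np.array(c['mtx'],float),float(c['k1']),R,np.array(c['tvec'],float).ravel()
def ray(n,uv):
    K,k,R,t=cam(n)
    d=cv2.undistortPoints(np.array([[uv]],float),K,np.array([k,0,0,0.]))[0,0]
    return -R.T@t, R.T@np.array([d[0],d[1],1])
def plane(n,uv,z):
    o,d=ray(n,uv); return o+d*(z-o[2])/d[2]
def proj(n,P):
    K,k,R,t=cam(n)
    return cv2.projectPoints(np.atleast_2d(np.array(P,float)),cv2.Rodrigues(R)[0],t,K,np.array([k,0,0,0.]))[0][:,0]
def tri(a,b):
    (o1,d1),(o2,d2)=ray('top',a),ray('scene',b)
    s=np.linalg.lstsq(np.c_[d1,-d2],o2-o1,rcond=None)[0]
    p,q=o1+s[0]*d1,o2+s[1]*d2; return (p+q)/2,np.linalg.norm(p-q)
E
python3 - <<'E'
from h import *
grab('top','top0.png');grab('scene','scene0.png')
for n in('top','scene'):
    K,k,R,t=cam(n);print(n,K[0,0],k,-R.T@t,R[2])
print(telemetry.observe())
E
```

```text
top 400.4745276507925 -0.058261909590443556 [0.35508823 0.0251113  1.53797626] [ 0.09750401 -0.0239016  -0.99494808]
scene 426.06846540045393 -0.027493050774620036 [1.62018543 0.25332501 0.84888224] [-0.82467323 -0.17242174 -0.53868805]
{'clock': 0.1, 'qpos': array([ 1.23180825,  0.52194849, -0.03632535,  1.59995221,  0.02122953,
        1.02112032, -0.11280752]), 'qd': array([ 0.00091785, -0.00021754, -0.00100938, -0.00051763,  0.00048617,
       -0.00058095, -0.00026969]), 'joint_efforts': array([ 5.90508222e-03, -9.28476977e+01,  1.98548935e+00, -3.70520389e+01,
        1.82271260e-02,  5.49461256e-03, -5.67723907e-05]), 'position': array([ 0.16585189, -0.60227121,  0.23078658]), 'tool_rot': array([-1.47467832,  1.56975366,  1.93569757]), 'force': array([-0.22883188, -0.03050197,  0.14575539]), 'moment': array([-0.02690698,  0.0216741 ,  0.01354225]), 'grip_width': 0.08534918633346919}
```

View pics/top0.png

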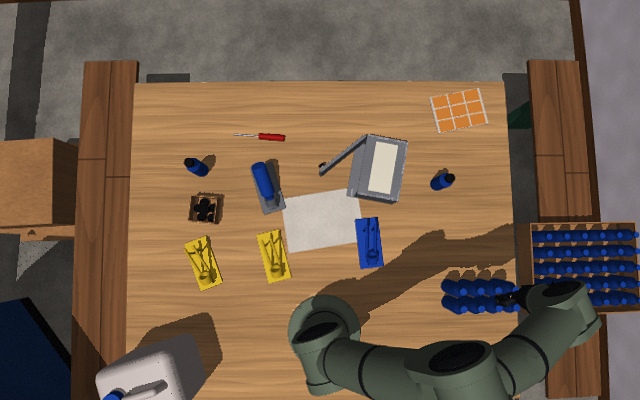

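View pics/scene0.png

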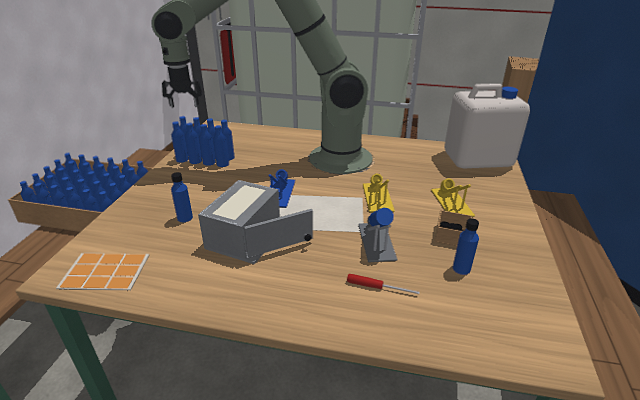

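Top view: the bottle in the grey rack is at (264,182), with its base end at (258,165) and its neck at (270,208). Things it could be confused with:
- upright capped bottles at (197,166) and (442,180)
- blue look-alike rack at (369,243)
- yellow look-alike racks at (203,262) and (273,255)
- crate bottles at the right edge

I choose the sloping bottle in the grey rack. The lamp box is at (380,168), and its door runs from the hinge near (367,137) to the free edge near (321,172).

```bash
python3 - <<'E'
from h import *
im=cv2.imread('pics/top0.png');sc=cv2.imread('pics/scene0.png')
hsv=cv2.cvtColor(im,cv2.COLOR_BGR2HSV);hs=cv2.cvtColor(sc,cv2.COLOR_BGR2HSV)
def big(m,x0,y0,x1,y1):
    z=np.zeros_like(m);z[y0:y1,x0:x1]=m[y0:y1,x0:x1]
    c=max(cv2.findContours(z,cv2.RETR_EXTERNAL,cv2.CHAIN_APPROX_NONE)[0],key=cv2.contourArea);return c
blue=cv2.inRange(hsv,(100,120,30),(130,255,255))
c=big(blue,235,145,300,220);r=cv2.minAreaRect(c);print('bottle top',r,cv2.boxPoints(r).round(1).tolist())
# window
win=cv2.inRange(hsv,(10,5,190),(45,70,255));c=big(win,355,130,410,205);r=cv2.minAreaRect(c)
b=cv2.boxPoints(r);print('win',r);P=np.array([plane('top',p,.13) for p in b]);print(P.round(4),P.mean(0))
for i in range(2):print(np.linalg.norm(P[i+1]-P[i]),P[i+1]-P[i])
bs=cv2.inRange(hs,(100,120,30),(130,255,255));c=big(bs,360,200,400,235);print('base scene',cv2.minAreaRect(c),cv2.fitEllipse(c))
for nm,m in(('win',cv2.inRange(hs,(10,5,170),(45,80,255))),):
    c=big(m,205,180,270,225);print('sc win',cv2.minAreaRect(c))
a=cv2.resize(im[120:220,230:420],None,fx=4,fy=4,interpolation=cv2.INTER_CUBIC)
q=cv2.resize(sc[170:275,190:410],None,fx=3.45,fy=3.45,interpolation=cv2.INTER_CUBIC)
out=np.zeros((600,760,3),np.uint8)
a=cv2.resize(a,(570,300));q=cv2.resize(q,(629,300));out[:300,:570]=a;out[300:,:629]=q
cv2.imwrite('pics/crop1.png',out)
E
```

```text
bottle top ((263.4185485839844, 181.1719512939453), (39.889495849609375, 14.260662078857422), 70.34617614746094) [[250.0, 164.8000030517578], [263.3999938964844, 160.0], [276.79998779296875, 197.60000610351562], [263.3999938964844, 202.39999389648438]]
win ((382.51666259765625, 167.4028778076172), (22.04977798461914, 49.28110885620117), 9.727579116821289)
[[ 0.5176 -0.1609  0.13  ]
 [ 0.6933 -0.1953  0.13  ]
 [ 0.6792 -0.2737  0.13  ]
 [ 0.5035 -0.2382  0.13  ]] [ 0.59840752 -0.2170167   0.13      ]
0.17910026255395317 [ 0.17575714 -0.03444319  0.        ]
0.07967381551956894 [-0.01411343 -0.07841383  0.        ]
base scene ((380.5, 217.0), (18.0, 23.0), 90.0) ((381.1019592285156, 217.1417236328125), (16.55897331237793, 24.693458557128906), 72.51171875)
sc win ((239.0241241455078, 202.08963012695312), (19.93091583251953, 53.39824676513672), 48.36646270751953)
```

View pics/crop1.png

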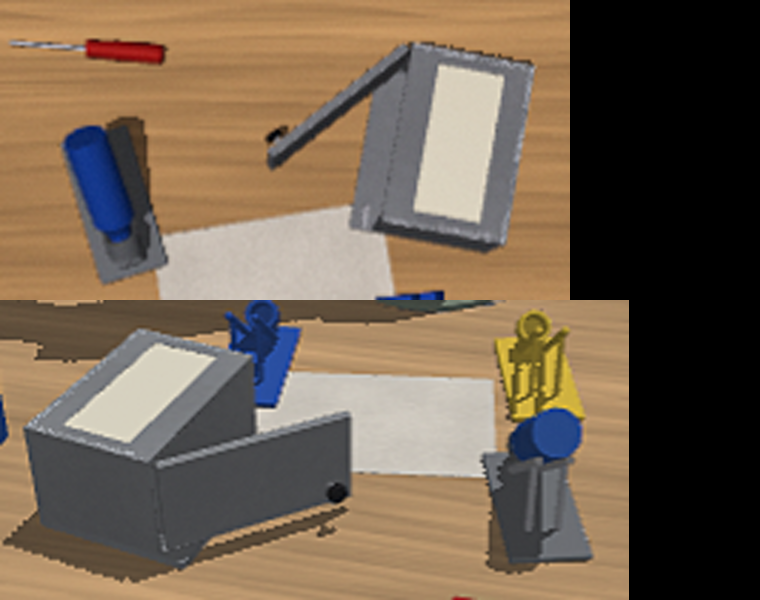

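The crops confirm the choice: blue bottle in the grey rack, base up and facing away from the robot. The door's knob is on its far (outer) face, and the free edge is near top-view pixel (321,173).

```bash
cat > geo.py <<'E'
from h import *
from scipy.optimize import brentq
from scipy.spatial.transform import Rotation as Ro
W=np.array([.5984,-.2170,.13]);wy=np.array([.983,-.186,0]);wx=np.array([-.186,-.983,0])
H=W-.081*wx+.106*wy
E
python3 - <<'E'
from geo import *
e=plane('top',(321.7,172.5),.126);d=(e-H)[:2];print('hinge',H,'proj',proj('top',H*[1,1,0]+[0,0,.126]),'free',e,np.hypot(*d))
th=np.arctan2(d[1],d[0])-np.arctan2(-wy[1],-wy[0]);print('door',th)
# bottle
p,q=(256.7,162.4),(270.1,200)
o,d1=ray('top',p);_,d2=ray('top',q);n=np.cross(d1,d2);c,s=np.cos(np.radians(40)),np.sin(np.radians(40))
psi=brentq(lambda a:n@[c*np.cos(a),c*np.sin(a),s],-.6,1.2);h=np.array([np.cos(psi),np.sin(psi),0])
C=plane('top',p,.127)-.0818*h;C[2]=.092
a=c*h+s*np.array([0,0,1]);print('psi',np.degrees(psi),'C',C)
print('base pred scene',proj('scene',C+.085*a),'top axis',proj('top',[C+.085*a,C-.05*a,C+.085*a+.026*np.array([s*h[0],s*h[1],-c])]))
for nm,uv,z in(('sp1',(194,158),.17),('sp2',(449,181),.17),('drv',(262,136),.01),('cap',(206,208),.06)):print(nm,plane('top',uv,z))
# rack plate grey contour
im=cv2.imread('pics/top0.png');hsv=cv2.cvtColor(im,cv2.COLOR_BGR2HSV)
m=cv2.inRange(hsv,(80,5,60),(130,110,170))|cv2.inRange(hsv,(100,120,30),(130,255,255));z=np.zeros_like(m);z[150:218,245:290]=m[150:218,245:290]
cc=max(cv2.findContours(z,0,2)[0],key=cv2.contourArea);r=cv2.minAreaRect(cc);b=cv2.boxPoints(r);print('rack',r,[plane('top',x,.005).round(3).tolist() for x in b])
t=telemetry.observe();print('R',Ro.from_euler('xyz',t['tool_rot']).as_matrix().round(3))
E
```

```text
hinge [ 0.717664 -0.157093  0.13    ] proj [[364.94128357 134.98647276]] free [0.58193032 0.00088559 0.126     ] 0.20828074549924958
door -0.6739851183033356
psi 15.867579103824175 C [0.54185847 0.2098608  0.092     ]
base pred scene [[383.874461   215.41888232]] top axis [[257.16060806 165.86298876]
 [268.08821578 196.41552379]
 [256.70948479 162.40749148]]
sp1 [0.63041843 0.44350526 0.17      ]
sp2 [ 0.54111791 -0.44248336  0.17      ]
drv [0.74655615 0.22939496 0.01      ]
cap [0.4645025  0.42883389 0.06      ]
rack ((267.39910888671875, 185.8302764892578), (51.05214309692383, 22.317354202270508), 73.3007583618164) [[0.635, 0.278, 0.005], [0.66, 0.196, 0.005], [0.469, 0.139, 0.005], [0.445, 0.221, 0.005]]
R [[-0.     0.266 -0.964]
 [ 0.001 -0.964 -0.266]
 [-1.    -0.001  0.   ]]
```

The door is about 0.67 rad open. The bottle centre is about (0.544, 0.209), with its heading at about 16°. First I lift, then cross towards the door with the fingers shut.

>>> play_rows:
  deltas:
    - [0,0,35,0,0,0,0]
    - [0,0,35,0,0,0,0]
    - [27,35,0,0,0,0,0]
    - [27,35,0,0,0,0,0]
    - [27,35,0,0,0,0,0]
    - [27,35,0,0,0,0,0]
    - [27,35,0,0,0,0,0]
    - [27,35,0,0,0,0,0]

```text
clock: 1.1
position: [0.3286, -0.3912, 0.3012]
tool_rot: [-0.886, 1.571, 2.525]
force: [-0.1, 0.7, 0.5]
grip_width: 0.0001
```

>>> play_rows:
  deltas:
    - [27,35,0,0,0,0,0]
    - [27,35,0,0,0,0,0]
    - [27,35,0,0,0,0,0]
    - [27,35,0,0,0,0,0]
    - [27,35,0,0,0,0,0]
    - [27,35,0,0,0,0,0]
    - [27,35,0,0,0,0,0]
    - [27,35,0,0,0,0,0]

```text
clock: 2.1
position: [0.5446, -0.1114, 0.3011]
tool_rot: [-0.182, 1.57, -3.055]
force: [0.2, -1.3, -0.2]
grip_width: 0.0001
```

```bash
python3 -c "
from h import *
t=telemetry.observe();print(t['clock'],t['position'],t['tool_rot'],t['qpos'].round(2),t['grip_width'])"
```

```text
2.1 [ 0.54457155 -0.11139695  0.3011095 ] [-0.18240673  1.57043461 -3.05537832] [ 0.33  0.36 -0.31  1.69  0.12  1.12 -1.32] 8.763140935382024e-05
```

>>> play_rows:
  deltas:
    - [29,35,0,0,0,0,0]
    - [29,35,0,0,0,0,0]
    - [29,35,0,0,0,0,0]
    - [29,36,0,0,0,0,0]
    - [0,0,-40,0,0,0,0]
    - [0,0,-40,0,0,0,0]
    - [0,0,-40,0,0,0,0]
    - [0,0,-40,0,0,0,0]

```text
clock: 3.1
position: [0.6597, 0.0284, 0.1397]
tool_rot: [-0.267, 1.57, -3.14]
force: [0.2, 0.1, -0.1]
grip_width: 0.0001
```

>>> play_rows:
  deltas:
    - [0,0,-30,0,0,0,0]
    - [0,0,-26,0,0,0,0]
    - [0,0,0,0,0,0,0]

```text
clock: 3.48
position: [0.6587, 0.0283, 0.0834]
tool_rot: [-0.193, 1.567, -3.065]
force: [0.1, -0.2, 0.6]
grip_width: 0.0002
```

```bash
python3 - <<'E'
from h import *
t=telemetry.observe();print(t['clock'],t['position'],t['qpos'].round(2))
a=grab('top')[100:230,230:430];b=grab('scene')[140:290,180:420]
cv2.imwrite('pics/p2.png',np.vstack([cv2.resize(a,(520,300)),cv2.resize(b,(520,300))])[:,:,::-1])
E
```

```text
3.475 [0.65868657 0.02834716 0.0833749 ] [ 0.05  0.76 -0.28  1.6   0.27  0.83 -1.64]
```

View pics/p2.png

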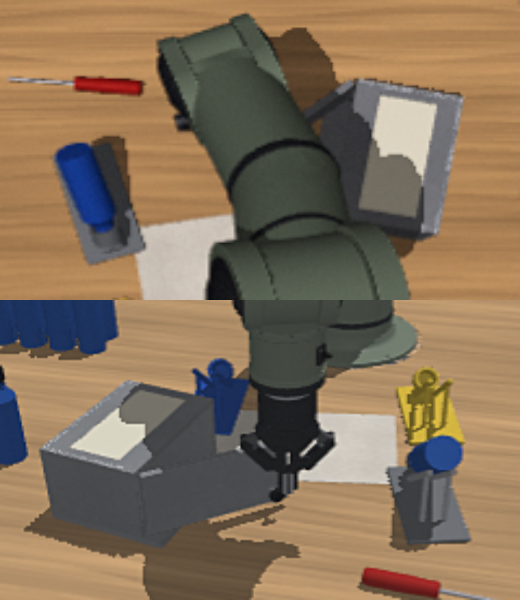

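>>> play_rows:
  deltas:
    - [-9,-16,0,0,0,0,0]
    - [-9,-16,0,0,0,0,0]
    - [-10,-16,0,0,0,0,0]
    - [-12,-11,0,0,0,0,0]
    - [-12,-12,0,0,0,0,0]
    - [-11,-13,0,0,0,0,0]
    - [-10,-14,0,0,0,0,0]
    - [0,0,0,0,0,0,0]

```text
clock: 4.58
position: [0.5862, -0.0711, 0.0853]
tool_rot: [0.449, 1.57, -2.426]
force: [-0.1, 0.6, 0.8]
grip_width: 0.0001
```

>>> play_rows:
  deltas:
    - [-8,-12,0,0,0,0,0]
    - [-5,-8,0,0,0,0,0]
    - [-2,-4,0,0,0,0,0]
    - [-1,-4,0,0,0,0,0]
    - [0,0,0,0,0,0,0]

```text
clock: 5.2
position: [0.5708, -0.0981, 0.0853]
tool_rot: [0.957, 1.57, -1.916]
force: [0.6, -0.7, 0.8]
grip_width: -0.0003
```

>>> play_rows:
  deltas:
    - [-1,-3,0,0,0,0,0]
    - [0,0,0,0,0,0,0]

```text
clock: 5.45
position: [0.5698, -0.1008, 0.0852]
tool_rot: [-0.027, 1.571, -2.9]
force: [-0.6, 0.1, 1.1]
grip_width: 0.0003
```

>>> play_rows:
  deltas:
    - [-1,-3,0,0,0,0,0]
    - [0,0,0,0,0,0,0]

```text
clock: 5.7
position: [0.5694, -0.1026, 0.0855]
tool_rot: [-2.474, 1.569, 0.937]
force: [1.5, 6.8, 4.4]
grip_width: -0.0001
```

>>> play_rows:
  deltas:
    - [-1,-3,0,0,0,0,0]
    - [0,0,0,0,0,0,0]

```text
clock: 5.95
position: [0.5691, -0.1041, 0.0859]
tool_rot: [-2.568, 1.567, 0.845]
force: [3.2, 14.1, 8.7]
grip_width: -0.0002
```

```bash
python3 - <<'E'
from h import *
b=grab('scene')[150:280,180:360];a=grab('top')[100:230,280:430]
cv2.imwrite('pics/p3.png',np.vstack([cv2.resize(a,(415,290)),cv2.resize(b,(415,300))])[:,:,::-1])
E
```

```text
(no output)
```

View pics/p3.png

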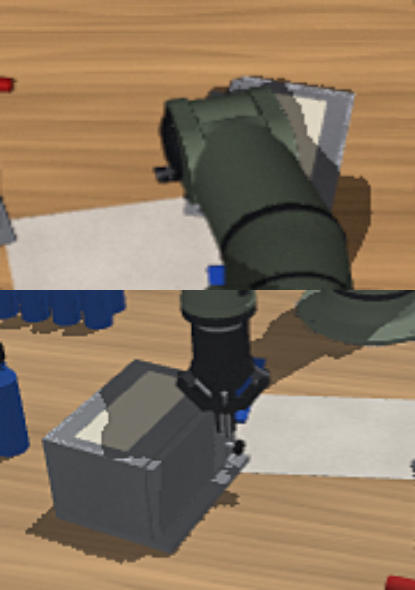

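>>> play_rows:
  deltas:
    - [0,-2,0,0,0,0,0]
    - [0,0,0,0,0,0,0]

```text
clock: 6.3
position: [0.5692, -0.1047, 0.0861]
tool_rot: [-2.391, 1.566, 1.022]
force: [0.9, 21.1, 10.7]
grip_width: 0.0002
```

>>> play_rows:
  deltas:
    - [2,10,0,0,0,0,0]
    - [4,20,0,0,0,0,0]
    - [0,0,40,0,0,0,0]
    - [0,0,40,0,0,0,0]
    - [0,0,40,0,0,0,0]
    - [0,0,40,0,0,0,0]
    - [0,0,40,0,0,0,0]
    - [-15,40,0,0,0,0,85]

```text
clock: 7.3
position: [0.5603, -0.0395, 0.2876]
tool_rot: [2.657, 1.567, -0.22]
force: [0.1, 2.2, -0.2]
grip_width: 0.017
```

>>> play_rows:
  deltas:
    - [-15,40,0,2.8,-9.6,0,85]
    - [-15,40,0,2.8,-9.6,0,85]
    - [-15,40,0,2.8,-9.6,0,85]
    - [-15,40,0,2.8,-9.6,0,85]
    - [-15,40,0,0,0,0,85]
    - [0,27,0,0,0,0,85]
    - [0,0,0,0,0,0,85]

```text
clock: 8.18
position: [0.4973, 0.1518, 0.2869]
tool_rot: [3.115, 1.001, 0.231]
force: [-0.1, 0.2, -0.3]
grip_width: 0.0849
```

```bash
python3 - <<'E'
from geo import *
t=telemetry.observe();print(t['clock'],t['position'],t['qpos'].round(2),t['grip_width']);R=Ro.from_euler('xyz',t['tool_rot']).as_matrix();print(R.round(3))
h=np.array([.960,.279,0]);a=.766*h+[0,0,.643];x=.643*h-[0,0,.766];y=np.cross([0,0,0]+(-a if 0 else a),x);
Rt=np.c_[x,np.array([.279,-.96,0]),np.cross(x,[.279,-.96,0])];print('turn deg',np.degrees(Ro.from_matrix(Rt@R.T).as_rotvec()).round(1))
C=np.array([.544,.209,.092]);T=C+.008*a+.014*x;print('to pre',(T-.12*x-t['position'])*1e3,'T',T)
b=grab('scene')[140:290,180:420];a=grab('top')[100:230,230:430]
cv2.imwrite('pics/p4.png',np.vstack([cv2.resize(a,(460,290)),cv2.resize(b,(480,300))[:,:460]])[:,:,::-1])
E
```

```text
8.175 [0.49731472 0.15177311 0.28690631] [ 0.08  0.09 -0.61  2.24  0.64  0.34 -2.38] 0.08487854504827141
[[ 0.525  0.251 -0.813]
 [ 0.123 -0.968 -0.219]
 [-0.842  0.015 -0.539]]
turn deg [ 2.8 -6.9  1.7]
to pre [ -12.86352013   39.92051777 -108.56630692] T [0.5585248  0.21322127 0.08642   ]
```

View pics/p4.png

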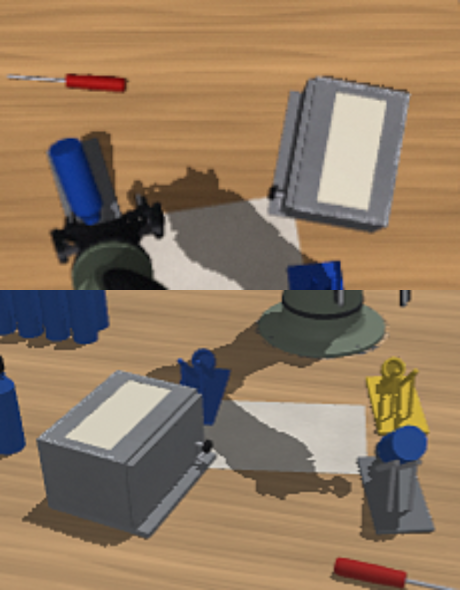

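The door's outer face now looks flush with the box. Joint 7 is near its limit, so I use the equivalent grasp, half a turn about the tool axis.

>>> play_rows:
  deltas:
    - [0,0,0,5.2,1.2,-8.4,85]
    - [0,0,0,5.2,1.2,-8.4,85]
    - [0,0,0,0,0,0,85]

```text
clock: 8.65
position: [0.4974, 0.1487, 0.2847]
tool_rot: [-2.969, 1.007, 0.221]
force: [-0.7, 0.4, 0.2]
grip_width: 0.0851
```

```bash
python3 - <<'E'
from geo import *
t=telemetry.observe();print(t['position'],t['qpos'].round(2));R=Ro.from_euler('xyz',t['tool_rot']).as_matrix();print(R.round(3))
E
```

```text
[0.49743172 0.14874562 0.28473345] [-0.22  0.07 -0.29  2.25  0.56  0.32 -2.52]
[[ 0.522  0.075 -0.85 ]
 [ 0.117 -0.993 -0.016]
 [-0.845 -0.092 -0.527]]
```

>>> play_rows:
  deltas:
    - [0,0,0,-5.2,-1.2,8.4,85]
    - [0,0,0,-5.2,-1.2,8.4,85]
    - [0,0,0,-5.2,-1.2,8.4,85]
    - [0,0,0,-5.2,-1.2,8.4,85]
    - [0,0,0,-5.2,-1.2,8.4,85]
    - [0,0,0,-5.2,-1.2,8.4,85]
    - [0,0,0,-5.2,-1.2,8.4,85]
    - [0,0,0,-5.2,-1.2,8.4,85]

```text
clock: 9.65
position: [0.4978, 0.1475, 0.2848]
tool_rot: [1.921, 1.001, 0.222]
force: [0.5, -0.4, -0.4]
grip_width: 0.0853
```

>>> play_rows:
  deltas:
    - [0,0,0,-5.2,-1.2,8.4,85]
    - [0,0,0,-5.2,-1.2,8.4,85]
    - [0,0,0,-5.2,-1.2,8.4,85]
    - [0,0,0,-5.2,-1.2,8.4,85]
    - [0,0,0,-5.2,-1.2,8.4,85]
    - [0,0,0,-5.2,-1.2,8.4,85]
    - [0,0,0,-5.2,-1.2,8.4,85]
    - [0,0,0,-5.2,-1.2,8.4,85]

```text
clock: 10.65
position: [0.4978, 0.1476, 0.2849]
tool_rot: [0.54, 1.002, 0.232]
force: [-1.3, -0.4, -0.7]
grip_width: 0.0851
```

```bash
cat > chk.py <<'E'
from geo import *
t=telemetry.observe();print(t['clock'],t['position'].round(4),t['qpos'].round(2),t['force'].round(1),t['grip_width']);R=Ro.from_euler('xyz',t['tool_rot']).as_matrix();print(R.round(3))
h=np.array([.960,.279,0]);a=.766*h+[0,0,.643];x=.643*h-[0,0,.766];y=-np.array([.279,-.96,0])
Rt=np.c_[x,y,np.cross(x,y)];print('turn deg',np.degrees(Ro.from_matrix(Rt@R.T).as_rotvec()).round(1))
C=np.array([.544,.209,.092]);T=C+.008*a+.014*x;print('to pre',(T-.12*x-t['position'])*1e3,'to T',(T-t['position'])*1e3)
E
python3 chk.py
```

```text
10.65 [0.4978 0.1476 0.2849] [ 0.09  0.09 -0.6   2.24  0.64  0.33  0.21] [-1.3 -0.4 -0.7] 0.08509482060537425
[[ 0.524  0.224  0.822]
 [ 0.124  0.934 -0.334]
 [-0.843  0.277  0.462]]
turn deg [-15.9 -11.7  27.8]
to pre [ -13.38192396   44.13540947 -106.54758332] to T [  60.69167604   65.66304947 -198.46758332]
```

>>> play_rows:
  deltas:
    - [-3,11,0,-4,-2.9,7,85]
    - [-3,11,0,-4,-2.9,7,85]
    - [-3,11,-20,-4,-2.9,7,85]
    - [-4,11,-30,-4,-2.9,7,85]
    - [0,0,-30,0,0,0,85]
    - [0,0,-27,0,0,0,85]
    - [0,0,0,0,0,0,85]

```text
clock: 11.52
position: [0.489, 0.1764, 0.2008]
tool_rot: [0.093, 0.906, 0.238]
force: [0.3, -0.4, -0.4]
grip_width: 0.085
```

```bash
python3 chk.py
```

```text
11.525 [0.489  0.1764 0.2008] [-0.08  0.28 -0.59  2.41  1.94  0.41 -0.73] [ 0.3 -0.4 -0.4] 0.0849793874703903
[[ 0.599 -0.163  0.784]
 [ 0.145  0.985  0.094]
 [-0.787  0.057  0.614]]
turn deg [-2.7 -2.7  6.7]
to pre [ -4.51046248  15.321059   -22.47527034] to T [  69.56313752   36.848699   -114.39527034]
```

>>> play_rows:
  deltas:
    - [5,8,-6,-0.9,-0.9,2.2,85]
    - [5,8,-12,-0.9,-0.9,2.2,85]
    - [5,7,-15,-0.9,-0.9,2.2,85]
    - [5,0,-20,0,0,0,85]
    - [0,0,0,0,0,0,85]

```text
clock: 12.15
position: [0.5098, 0.199, 0.1491]
tool_rot: [0.0, 0.872, 0.279]
force: [0.9, 0.5, -0.3]
grip_width: 0.085
```

```bash
python3 chk.py
```

```text
12.15 [0.5098 0.199  0.1491] [-0.06  0.48 -0.66  2.42  2.22  0.6  -0.85] [ 0.9  0.5 -0.3] 0.0849772474183214
[[ 0.619 -0.276  0.736]
 [ 0.177  0.961  0.211]
 [-0.765  0.     0.644]]
turn deg [-0.   0.1  0.2]
to pre [-25.30844332  -7.34136105  29.27834473] to T [ 48.76515668  14.18627895 -62.64165527]
```

Aligned. A quick check before moving in.

```bash
python3 - <<'E'
from h import *
b=grab('scene')[180:280,330:450];a=grab('top')[130:230,220:320]
cv2.imwrite('pics/p5.png',np.hstack([cv2.resize(a,(380,380)),cv2.resize(b,(420,380))])[:,:,::-1])
E
```

```text
(no output)
```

View pics/p5.png

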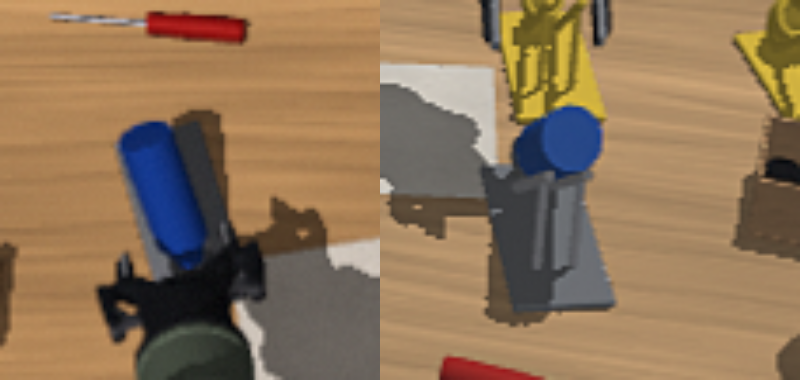

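>>> play_rows:
  deltas:
    - [12,4,-16,0,0,0,85]
    - [12,3,-16,0,0,0,85]
    - [12,4,-15,0,0,0,85]
    - [8,2,-10,0,0,0,85]
    - [5,1,-6,0,0,0,85]
    - [0,0,0,0,0,0,85]

```text
clock: 13.0
position: [0.5587, 0.2138, 0.0865]
tool_rot: [0.0, 0.87, 0.281]
force: [-0.6, 0.7, 0.0]
grip_width: 0.0847
```

```bash
python3 chk.py
```

```text
13.0 [0.5587 0.2138 0.0865] [-0.06  0.69 -0.63  2.32  2.34  0.7  -0.86] [-0.6  0.7  0. ] 0.08471320302524823
[[ 0.62  -0.277  0.734]
 [ 0.179  0.961  0.211]
 [-0.764  0.     0.645]]
turn deg [-0.1  0.2  0.1]
to pre [-74.24098471 -22.11058359  91.87737271] to T [-0.16738471 -0.58294359 -0.04262729]
```

No contact. Closing.

>>> play_rows:
  deltas:
    - [0,0,0,0,0,0,60]
    - [0,0,0,0,0,0,40]
    - [0,0,0,0,0,0,40]
    - [0,0,0,0,0,0,40]
    - [0,0,0,0,0,0,40]
  grip_force: 30

```text
clock: 13.62
position: [0.5585, 0.2137, 0.0869]
tool_rot: [-0.0, 0.869, 0.281]
force: [-6.6, -4.3, 10.5]
grip_width: 0.0512
```

>>> play_rows:
  deltas:
    - [3,1,3,0,0,0,40]
    - [6,2,5,0,0,0,40]
    - [7,2,6,0,0,0,40]
    - [7,2,6,0,0,0,40]
    - [7,2,6,0,0,0,40]
    - [7,2,7,0,0,0,40]
    - [5,1,4,0,0,0,40]

```text
clock: 14.5
position: [0.6008, 0.2261, 0.1239]
tool_rot: [0.001, 0.869, 0.282]
force: [-4.9, 0.4, -0.2]
grip_width: 0.0506
```

```bash
python3 chk.py; python3 - <<'E'
from h import *
b=grab('scene')[170:280,330:450];a=grab('top')[130:230,220:320]
cv2.imwrite('pics/p6.png',np.hstack([cv2.resize(a,(380,380)),cv2.resize(b,(420,380))])[:,:,::-1])
E
```

```text
14.5 [0.6008 0.2261 0.1239] [-0.1   0.61 -0.56  2.21  2.21  0.54 -0.73] [-4.9  0.4 -0.2] 0.05062973057817278
[[ 0.62  -0.277  0.734]
 [ 0.179  0.961  0.212]
 [-0.764  0.     0.646]]
turn deg [-0.1  0.2  0.1]
to pre [-116.36343912  -34.43853541   54.45588443] to T [-42.28983912 -12.91089541 -37.46411557]
```

View pics/p6.png

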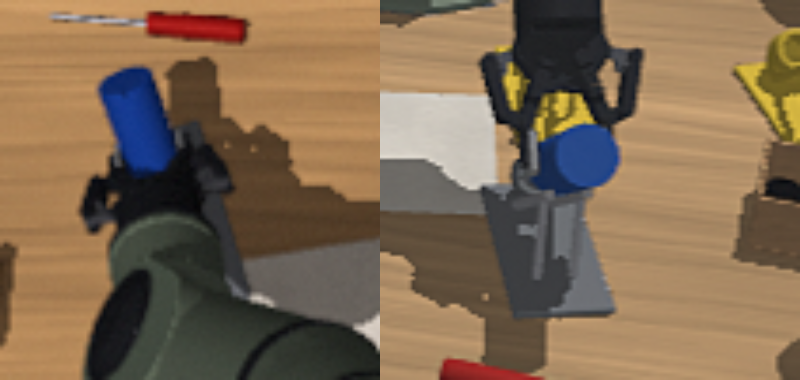

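>>> play_rows:
  deltas:
    - [4,1,12,0,0,0,40]
    - [0,0,25,0,0,0,40]
    - [0,0,30,0,0,0,40]
    - [0,0,30,0,0,0,40]
    - [0,0,30,0,0,0,40]
    - [0,0,20,0,0,0,40]
    - [0,0,0,0,0,0,40]
    - [0,0,0,0,0,0,40]

```text
clock: 15.6
position: [0.6043, 0.2265, 0.2685]
tool_rot: [-0.001, 0.871, 0.28]
force: [1.1, -0.2, -1.0]
grip_width: 0.0512
```

>>> play_rows:
  deltas:
    - [0,-10,0,-2.8,9.6,0,40]
    - [0,-15,0,-2.8,9.6,0,40]
    - [0,-20,0,-2.8,9.6,0,40]
    - [0,-20,0,-2.8,9.6,0,40]
    - [0,-20,0,0,0,0,40]
    - [0,0,0,0,0,0,40]

```text
clock: 16.35
position: [0.6212, 0.1413, 0.2697]
tool_rot: [-0.247, 1.28, 0.01]
force: [0.7, -0.3, -0.1]
grip_width: 0.0511
```

```bash
python3 chk.py
```

```text
16.35 [0.6212 0.1413 0.2697] [ 0.    0.4  -0.5   1.76  0.44  0.79  1.12] [ 0.7 -0.3 -0.1] 0.05110357562358888
[[ 0.287 -0.244  0.926]
 [ 0.003  0.967  0.253]
 [-0.958 -0.07   0.278]]
turn deg [ 10.  -21.9   2.9]
to pre [-136.70365467   50.42595187  -91.31242328] to T [ -62.63005467   71.95359187 -183.23242328]
```

```bash
cat > fin.py <<'E'
from geo import *
t=telemetry.observe();R=Ro.from_euler('xyz',t['tool_rot']).as_matrix()
Rt=np.c_[[0,0,-1],-wx,wy];print(t['clock'],t['qpos'].round(2),t['force'].round(1),t['grip_width'],'turn',np.degrees(Ro.from_matrix(Rt@R.T).as_rotvec()).round(1),'move',((W+.008*wy+[0,0,.086])-t['position'])*1e3)
E
python3 fin.py
```

```text
16.35 [ 0.    0.4  -0.5   1.76  0.44  0.79  1.12] [ 0.7 -0.3 -0.1] 0.05110357562358888 turn [  3.5  16.4 -25.2] move [ -14.89085467 -359.75567813  -53.65242328]
```

>>> play_rows:
  deltas:
    - [-1,-30,0,0.6,2.7,-4.2,40]
    - [-2,-35,0,0.6,2.7,-4.2,40]
    - [-2,-40,0,0.6,2.7,-4.2,40]
    - [-2,-40,0,0.6,2.7,-4.2,40]
    - [-2,-40,0,0.6,2.8,-4.2,40]
    - [-2,-40,0,0.5,2.8,-4.2,40]
    - [-2,-40,0,0,0,0,40]
    - [0,0,0,0,0,0,40]

```text
clock: 17.35
position: [0.6072, -0.1244, 0.27]
tool_rot: [-0.68, 1.568, -0.869]
force: [0.4, 0.8, -0.3]
grip_width: 0.0507
```

```bash
python3 fin.py
```

```text
17.35 [ 0.37  0.5  -0.38  1.56  0.2   1.12  1.32] [ 0.4  0.8 -0.3] 0.05073514506377525 turn [0.1 0.1 0.1] move [ -0.93056639 -94.09100401 -54.0210672 ]
```

>>> play_rows:
  deltas:
    - [0,-35,0,0,0,0,40]
    - [0,-35,0,0,0,0,40]
    - [-1,-24,0,0,0,0,40]
    - [0,0,-20,0,0,0,40]
    - [0,0,-20,0,0,0,40]
    - [0,0,-14,0,0,0,40]
    - [0,0,0,0,0,0,40]
    - [0,0,0,0,0,0,40]

```text
clock: 18.35
position: [0.6072, -0.2148, 0.2179]
tool_rot: [0.338, 1.566, 0.155]
force: [1.0, -0.2, -0.2]
grip_width: 0.0514
```

```bash
python3 fin.py; python3 - <<'E'
from geo import *
B=grab('scene');A=grab('top');b=B[140:260,170:340];a=A[100:240,180:460]
cv2.imwrite('pics/p7.png',np.vstack([cv2.resize(a,(560,280)),cv2.resize(b,(440,310))[:, :].copy() if 0 else cv2.copyMakeBorder(cv2.resize(b,(440,310)),0,0,0,120,0)])[:,:,::-1])
P=[W+[0,0,.1]+k*wy for k in(-.085,0,.085)];print('expected scene',proj('scene',P).round(0).tolist())
m=cv2.inRange(cv2.cvtColor(B,cv2.COLOR_RGB2HSV),(100,120,30),(130,255,255));m[:,:200]=0;m[:140]=0;m[230:]=0;m[:,300:]=0
for c in cv2.findContours(m,0,2)[0]:
    if cv2.contourArea(c)>60:print(cv2.minAreaRect(c))
E
```

```text
18.35 [ 0.48  0.58 -0.36  1.55  0.22  1.04  1.46] [ 1.  -0.2 -0.2] 0.05135218525828716 turn [-0.   0.2 -0.2] move [-0.98079924 -3.70369141 -1.88332428]
expected scene [[250.0, 160.0], [235.0, 173.0], [219.0, 186.0]]
((284.20587158203125, 186.67648315429688), (35.67170715332031, 23.666805267333984), 59.03623962402344)
((229.4613494873047, 178.7348175048828), (17.913389205932617, 33.89421081542969), 48.01278305053711)
((207.5, 152.0), (24.0, 15.0), 90.0)
```

View pics/p7.png

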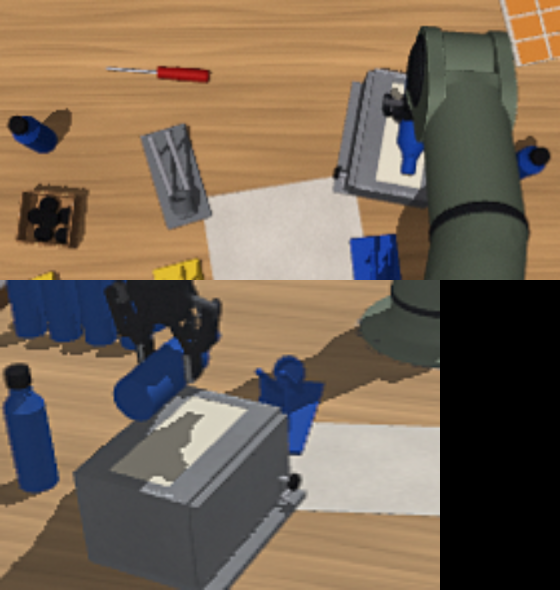

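```bash
python3 - <<'E'
from geo import *
print('neck tip top',proj('top',W+[0,0,.1]-.085*wy))
for th in(0,.03,.08,.12):
    r=Ro.from_euler('z',-th);k=H+r.apply(-.185*wy-.018*wx)
    k[2]=.045;print(th,proj('scene',k),proj('top',k))
for n,(x0,y0,x1,y1) in(('scene',(274,208,292,228)),('top',(340,178,356,196))):
    g=cv2.cvtColor(grab(n),cv2.COLOR_RGB2GRAY)[y0:y1,x0:x1];m=(g<40).astype(np.uint8);c=cv2.connectedComponentsWithStats(m);print(n,c[2][1:].tolist(),(c[3][1:]+[x0,y0]).round(1).tolist())
E
```

```text
neck tip top [[383.54115352 187.01856285]]
0 [[280.31615423 217.1311811 ]] [[349.6477393  186.90502199]]
0.03 [[281.75015731 217.62049268]] [[348.22571599 186.48583508]]
0.08 [[284.08579655 218.4970255 ]] [[345.88495927 185.69385555]]
0.12 [[285.90262068 219.25265016]] [[344.04222195 184.97747633]]
scene [[7, 7, 5, 7, 21]] [[283.0, 217.9]]
top [[15, 1, 1, 3, 3], [7, 6, 3, 5, 10], [14, 7, 1, 1, 1], [13, 13, 1, 1, 1]] [[355.0, 180.0], [347.9, 185.9], [354.0, 185.0], [353.0, 191.0]]
```

>>> play_rows:
  deltas:
    - [-1,-4,-2,0,0,0,40]
    - [0,0,0,0,0,0,40]
    - [0,0,0,0,0,0,40]
    - [0,0,0,0,0,0,40]

```text
clock: 19.05
position: [0.6059, -0.219, 0.2153]
tool_rot: [0.478, 1.567, 0.295]
force: [-0.6, -0.2, -0.2]
grip_width: 0.0507
```

The knob check is ambiguous because the knob's shape isn't known. I'll compare the door's outer edge with the box edge in one zoomed view.

```bash
python3 - <<'E'
from geo import *
A=grab('top')[:,:,::-1].copy();B=grab('scene')[:,:,::-1].copy();S=8
def crop(im,n,x0,y0,w,h):
    o=cv2.resize(im[y0:y0+h,x0:x0+w],None,fx=S,fy=S,interpolation=cv2.INTER_CUBIC)
    for th,col in((0,(0,255,0)),(.08,(0,0,255))):
        r=Ro.from_euler('z',-th);P=np.array([H+r.apply(-s*wy-.006*wx) for s in(.02,.212)]);P[:,2]=.126
        q=((proj(n,P)-[x0,y0]+.5)*S).round().astype(int);cv2.line(o,tuple(map(int,q[0])),tuple(map(int,q[1])),col,1)
    return o
a=crop(A,'top',345,128,42,72);b=crop(B,'scene',232,165,56,72)
cv2.imwrite('pics/p8.png',np.hstack([a,b]))
E
```

```text
(no output)
```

View pics/p8.png

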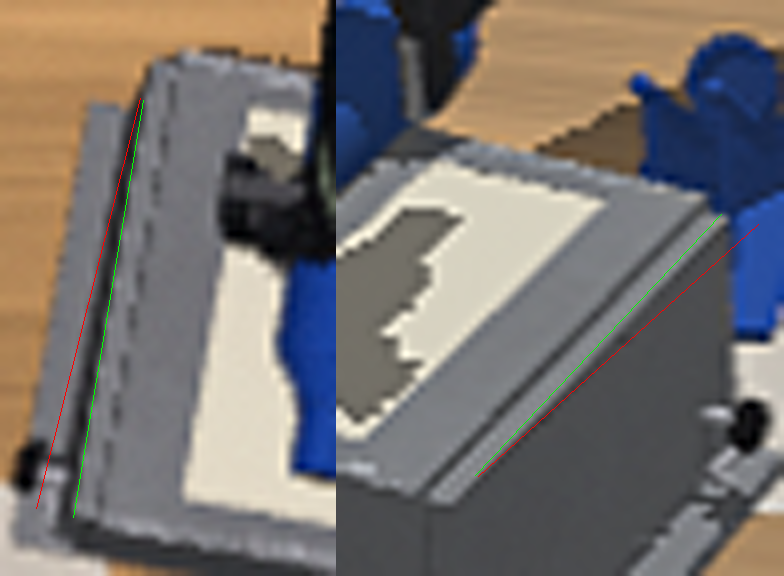

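The door's edge lies on the 0 rad line and parallel to the box, well off the 0.08 rad line, so it is shut. The bottle is held level over the window.

```bash
python3 fin.py; python3 -c "
from h import *
print(workorder.job_done())"
```

```text
19.15 [ 0.49  0.59 -0.35  1.55  0.22  1.04  1.46] [-0.3 -0.  -0.5] 0.05068152534805637 turn [-0.1  0.2 -0.2] move [0.34773231 0.48638186 0.68618827]
the job is handed in; nothing more can be done
None
```

I pushed the door shut, drew the bottle out of the grey rack and turned it level. I handed the job in at about 19 s of the 64 s, with the bottle held lengthwise over the window; no verdict was reported.

**Last checks**
- **Hold:** the tool was within 1 mm and 0.3° of its target. That target puts the bottle's centre about 10 cm above the glass. The fingers stood at 51 mm on the 52 mm body, so the grip is firm.
- **Bottle position:** in the last full view it lay along the window, and its base end was within about 3 px of where I expected it. I did not re-measure its centre separately.
- **Door:** in the overlay, its outer edge lay on the 0 rad line and well off the 0.08 rad line. It took a push of about 21 N, well past the 7 N catch.
- **Bystanders:** by eye they were where they started; I did not measure their shifts.

**One check disagreed:** an earlier reading of the door from its knob gave 0.03 to 0.06 rad. I put that down to the knob standing farther off the face than I had assumed.

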